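Hang the dipper on the rinse bath's rim

ROBOT

A 7-joint arm with a two-finger parallel gripper is mounted at the origin on a cart in front of the work surface, level with it; the furniture and walls round the work are solid. World frame = base frame: x ahead of the robot, y to its left, z up, the work surface at z = 0. Lengths are in m, angles in rad, forces in N, time in s.
With the tool pointing down it reaches from about 0.4 to 0.9 m from the base axis. Payload 5.6 kg.
Tool frame: the origin (TCP) lies midway between the tips of the shut fingers; the grasp point (between the pads) lies 19 mm behind it; z points along the fingers, y is the direction in which the jaws open and shut (so a half turn about z gives the same grasp; the last joint's range is limited). The gripper opens to 92 mm and grips with 3 to 60 N. Pads are 20 mm wide; open, the fingers measure 128 mm over their backs; the gripper's body (75 mm by 189 mm) begins 69 mm behind the grasp point.
Start: joints at [-0.043, 0.468, -0.012, 1.603, 0.006, 1.071, -0.056], TCP at [0.65, -0, 0.215] pointing down, gripper open.
Joint ranges: [-2.53, 2.53], [-0.31, 2.02], [-1.57, 1.55], [0.28, 2.44], [-1.29, 4.43], [0.15, 1.84], [-2.92, 2.92]. Speed limits (rad/s): [2.57, 2.57, 3.14, 3.14, 3.14, 3.14, 3.14].

INTERFACE

Orientations are given as a unit quaternion [w, x, y, z].
In Python, from workcell import arm, effector, ik, sensors, read_camera, workorder, recognise, trace, landmark_of gives the robot as it stands. Calls block until the motion is done:
- arm.goto(position, orientation): joint-space move of the TCP to a pose.
- arm.movel(position, rot=None, velocity=0.15, stop_force=None): straight line of the TCP; rot=None keeps the orientation; velocity is the mean speed in m/s. With stop_force (N) it stops when the force on the tool has changed by that much, and returns True; else False.
- arm.move_j(angles): joint-space move.
- effector.gripper_to(opening, strength=None): finger opening in m; strength is the grip in N (None keeps the last); returns when the fingers have stopped.
- arm.wait(seconds).
- ik(position, orientation): joint angles nearest the present ones, or None.
- sensors.state(): the state.
- read_camera(name): name is "scene" or "side" or "wrist"; returns a dict with "color" (400x640x3 uint8, red, green, blue), "intrinsics" (3x3 intrinsics, pixels), "R" (3x3) and "t" (3): a world point X has camera coordinates R X + t. Camera axes: x right, y down, z forward; pixel columns grow to the right and rows downward; lengths in m; the calibration is good to about 2 mm. The wrist camera is an equidistant fisheye: a pixel r from the principal point sees the ray r / f radians off the axis. A picture is of the moment at which its call begins. There is no depth.
A pose or a line that the arm cannot do raises arm.MotionError and nothing moves.
- workorder.sign_off(): hands the job in, once; it reports no verdict.
Trained networks look in a picture, given as the dict that the camera call returned (one of the last four; its "shot" number tells which), for a name from the list of things; names that differ only in an ending like _2 or _b are one class to them, and where a whole thing is asked for, a point or a joint stands for the part that bears it (a point fixed in the world has none). Each returns a list of dicts, best first, with "confidence" (0 to 1); they miss things now and then, are a little off and sometimes report something else, mostly with a low value. They report only what shows in the picture. A call takes as long as a camera call.
- recognise(picture, target): "uv" ([column, row] in pixels, amid what is visible of it).
- trace(picture, target): "mask" (400x640 bool, what is visible of it) and "uv" ([column, row] in pixels, amid what is visible of it).
- landmark_of(picture, target): "uv" ([column, row] in pixels: a listed point, or the origin of a listed thing).
The state is a dict: "clock": time; "q": joint angles; "qd": joint speeds; "joint_efforts": joint torques, N m; "ee_pos": TCP position; "tcp_rot": TCP orientation; "wrist_force": force on the tool from outside, world axes, zero at the start; "wrist_torque": the same for the moment, N m; "finger_gap": finger opening in m.
Only numpy, scipy, OpenCV 4.12 (cv2) and the standard library are available. Lean on these libraries where they do the work, as an engineer would, in place of code of your own. Each camera call takes 0.05 s, during which the arm holds its last target.

TASK

Pick up the small steel dipper and, keeping it upright all the way, hang it by its own spring hook, on the front rim of the rinse bath (the long side with the control knob), with its cup inside the pan and its strap against the wall. The pan sits loosely in its housing, so feel for the wall, then press the hook gently but fully home until it bears on the rim, and let go. Do not force it or let it be pushed askew in the gripper, and leave the other things on the bench as they are.

Things in the scene. Friction and masses are not known exactly. Their poses are not given: they have to be found in the camera images.
- dipper: Loose steel dipper, 0.16 kg, 53x37x148 mm, at first standing upright on its cup. Origin: at the level of its underside, in the outer face of its flat strap; z up, -x the side to which the hook opens, +x the side of the cup. Strap 5 mm thick (x 0 to 5 mm), 14 mm wide in y, its flat face at x = 0 runs from z = 2 to 92 mm and is also the hook's inner side; the cup does not reach beyond it.
- hook_seat (a point): Middle of the underside of the hook's crown, which comes to rest on the rim's top edge; at (-2.5, 0, 92) mm in the dipper's frame. The crown reaches from x = -13 to 5 mm, z = 92 to 98 mm.
- spring_tip (a point): Lower end of the hook's spring leaf, at (-8, 0, 60) mm in the dipper's frame. The leaf, 12 mm wide, hangs from the crown outside the wall; the mouth here is about 6.5 mm wide, narrowing to about 2.5 mm at a bend at z = 74 mm. It yields outward: getting the bend over the 5 mm wall takes about 5 to 15 N downward, sliding on 1 to 5 N; then the crown meets the rim and the force rises steeply.
- dipper_grip (a point): Point to grasp: middle of the black grip on top of the crown, at (-3, 0, 126) mm in the dipper's frame. The grip is 24 (x) x 12 (y) x 50 (z) mm, from z = 98 to 148 mm; take it across its 12 mm width, along y.
- dipper_cup (a point): Middle of the dipper's cup, at (20, 0, 16) mm in the dipper's frame. The cup is 37 mm across, 32 mm high, open at the top.
- bath: Rinse bath, fixed; origin under its centre at bench level; -x is its front with a round black knob (stands out 12 mm, 40 mm up), y along its long side. White housing 144 (x) x 154 (y) x 80 mm; in it a loose steel pan 106 (x) x 138 (y) mm outside, walls 5 mm thick, rim 118 mm and inner floor 12.5 mm above the origin. Within the limits of gentle work the pan stays where it sits.
- rim_front (a point): Middle of the front wall's top edge if the pan were centred: (-50.5, 0, 118) mm in the bath's frame, the wall then reaching from x = -53 to -48 mm. The true wall lies anywhere up to 13 mm ahead of or behind this along the bath's x, at the same height. The point is fixed to the housing and does not show where the pan is: look or feel.
- weighing_bottle: Bystander: small glass weighing bottle, 35 mm across, 36 mm high, origin under its centre.
- white_bottle: Bystander: white plastic bottle, 55 mm across, 132 mm high, origin under its centre.
- pipette_bulb: Bystander: red rubber pipette bulb, 50 mm across, 67 mm high, origin under its centre.
- petri_dish: Bystander: glass dish, 57 mm across, 13 mm high, origin under its centre.
- flask: Bystander: glass conical flask, 65 mm across, 97 mm high, origin under its centre.

How it is judged:
By the outcome, as a careful person would: the job done as asked, in the order asked, and still so for the second after the job is handed in, with the robot touching nothing.
It also fails if it takes over 46 s, if anything falls off the work surface, if the arm or the gripper's body presses on something with over 40 N, if the wrist force passes 120 N, or if a joint passes its speed limit or range.

## Working session

There is one attempt and no reset: what is moved stays moved. The work goes in short steps, each a Python script; the robot and the scene stay as the last script left them, time stands still between calls to the robot, and variables do not carry over. Pictures are saved under pics/ and viewed, and the job is handed in when it is done.

```bash
mkdir -p pics; ls; cat > h.py <<'E'
import numpy as np, cv2
from workcell import arm, effector, ik, sensors, read_camera, workorder, recognise, trace, landmark_of
def save(p,n): cv2.imwrite('pics/'+n+'.png', p["color"][:,:,::-1])
def ray(p,uv):
    K=np.array(p["intrinsics"]);R=np.array(p["R"]);t=np.array(p["t"])
    d=np.array([(uv[0]-K[0,2])/K[0,0],(uv[1]-K[1,2])/K[1,1],1.])
    return -R.T@t, R.T@d/np.linalg.norm(d)
def atz(p,uv,z):
    c,d=ray(p,uv); return c+d*(z-c[2])/d[2]
def tri(rs):
    A=np.zeros((3,3));b=np.zeros(3)
    for c,d in rs:
        P=np.eye(3)-np.outer(d,d);A+=P;b+=P@c
    X=np.linalg.solve(A,b); return X,[np.linalg.norm((np.eye(3)-np.outer(d,d))@(X-c)) for c,d in rs]
def proj(p,X):
    c=np.array(p["R"])@X+np.array(p["t"]);u=np.array(p["intrinsics"])@c;return u[:2]/u[2]
E
python3 - <<'E'
from h import *
np.set_printoptions(precision=4,suppress=True)
P={n:read_camera(n) for n in("scene","side","wrist")}
for n,p in P.items():
    save(p,n+"0"); print(n,np.array(p["R"]).tolist(),p["t"],np.array(p["intrinsics"]).tolist())
for t in("dipper","hook_seat","spring_tip","dipper_grip","dipper_cup","bath","rim_front"):
    rs=[]
    for n in("scene","side"):
        r=landmark_of(P[n],t)
        print(t,n,[(np.round(x["uv"],1).tolist(),round(x["confidence"],2)) for x in r[:2]])
        if r: rs.append(ray(P[n],r[0]["uv"]))
    if len(rs)==2: print("   ",tri(rs))
for t in("weighing_bottle","white_bottle","pipette_bulb","petri_dish","flask"):
    r=landmark_of(P["scene"],t)
    if r: print(t,atz(P["scene"],r[0]["uv"],0),r[0]["confidence"])
print(sensors.state())
E
```

```text
pics
scene [[0.7033917037997283, -0.7108024416202204, 3.5281954764113794e-06], [-0.3542270326637133, -0.35053820908048483, -0.8669753014388049], [0.6162493978544528, 0.6098219846491097, -0.49835110783728054]] [-0.3939  0.3518  1.0735] [[516.6322158729356, 0.0, 318.65363977797415], [0.0, 516.6322158729356, 196.560542722822], [0.0, 0.0, 1.0]]
side [[-0.38817332306951563, -0.9214448882019214, -0.016148970980150088], [-0.6051601275806977, 0.26807082569768304, -0.7496127349480372], [0.6950558907337475, -0.281206953001363, -0.6616796493319151]] [0.3272 0.4414 0.6442] [[413.4180925585512, 0.0, 322.44840422172626], [0.0, 413.4180925585512, 198.75921695945965], [0.0, 0.0, 1.0]]
wrist [[0.9999988348988182, -8.754611957923943e-05, -0.0015239871014996395], [0.00036209281019818843, -0.9562568754775024, 0.29252804479366357], [-0.0014829328391378477, -0.2925282557936647, -0.9562557296416653]] [-0.6501 -0.0333  0.3918] [[309.70691628693146, 0.0, 322.61513761845833], [0.0, 309.70691628693146, 194.12974346800027], [0.0, 0.0, 1.0]]
dipper scene [([268.0, 221.5], 0.58)]
dipper side [([291.9, 262.1], 0.7
[... 1368 characters left out ...]
ottle [0.5719 0.3112 0.    ] 0.49
white_bottle [ 0.7907 -0.0009  0.    ] 0.91
pipette_bulb [0.59   0.3767 0.    ] 0.76
petri_dish [0.7978 0.0073 0.    ] 0.63
flask [ 0.6756 -0.0514  0.    ] 0.63
{'clock': 1.1, 'q': array([-0.043 ,  0.4675, -0.0116,  1.6027,  0.006 ,  1.0714, -0.0563]), 'qd': array([ 0.0007,  0.    , -0.0014,  0.0018, -0.0008, -0.0018,  0.0006]), 'joint_efforts': array([  0.0005, -52.0435,  -0.0121, -24.4057,  -0.0565,   0.0113,
         0.    ]), 'ee_pos': array([ 0.65  , -0.    ,  0.2146]), 'tcp_rot': array([0.    , 0.7071, 0.7071, 0.    ]), 'wrist_force': array([ 0.0997, -0.2076,  0.7666]), 'wrist_torque': array([0.0089, 0.055 , 0.0214]), 'finger_gap': 0.09201553675034911}
```

View pics/scene0.png

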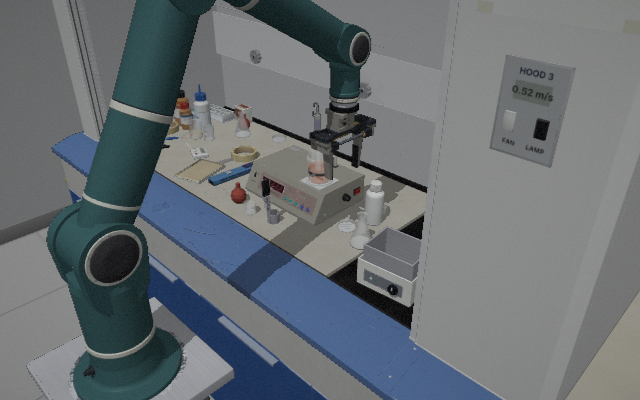

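View pics/side0.png

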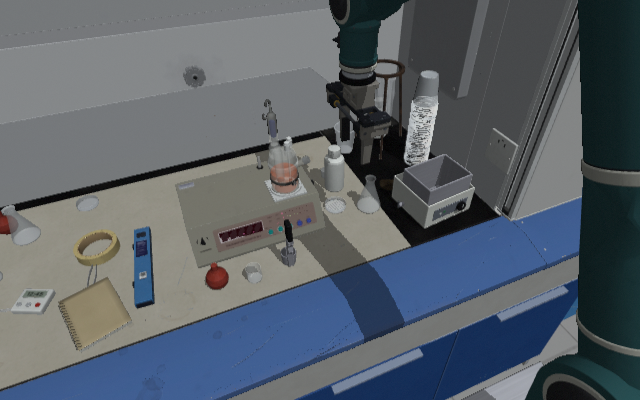

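View pics/wrist0.png

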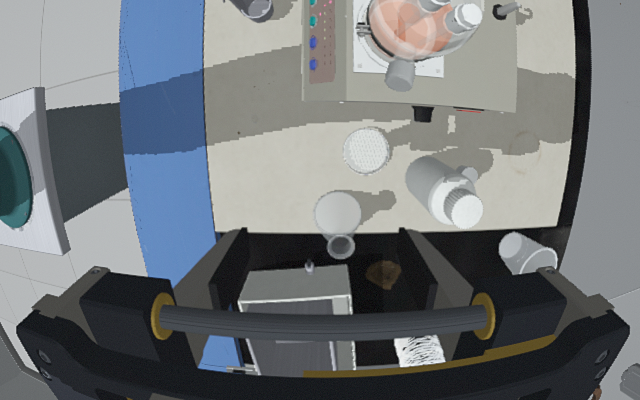

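The scene shot has the dipper at (268,205) standing in front of the stirrer. The bath is at (392,265), with its knob facing the robot at (392,290). The dipper and bath both look roughly aligned with the world axes. I'll zoom in to check this, and take a wrist view above the dipper.

```bash
cat >> h.py <<'E'
def wray(p,uv):
    K=np.array(p["intrinsics"]);R=np.array(p["R"]);t=np.array(p["t"])
    a=np.array([uv[0]-K[0,2],uv[1]-K[1,2]]);r=np.linalg.norm(a);th=r/K[0,0]
    d=np.array([*(np.sin(th)*a/max(r,1e-9)),np.cos(th)]); return -R.T@t,R.T@d
def watz(p,uv,z):
    c,d=wray(p,uv); return c+d*(z-c[2])/d[2]
def wproj(p,X):
    c=np.array(p["R"])@X+np.array(p["t"]);K=np.array(p["intrinsics"])
    th=np.arctan2(np.hypot(c[0],c[1]),c[2]);return K[:2,2]+K[0,0]*th*c[:2]/np.hypot(c[0],c[1])
E
python3 - <<'E'
from h import *
a=cv2.imread('pics/scene0.png')[215:315,345:435];b=cv2.imread('pics/side0.png')[145:245,385:485]
a=cv2.resize(a,None,fx=4.4,fy=4.4,interpolation=2)[:440,:396];b=cv2.resize(b,None,fx=4,fy=4,interpolation=2)
b=cv2.copyMakeBorder(b,0,40,0,0,0)
cv2.imwrite('pics/crop0.png',np.hstack([a,b]))
np.set_printoptions(precision=4,suppress=True)
arm.goto([0.53,0.195,0.30],[0,0,1,0])
p=read_camera("wrist");save(p,"w1");print(np.array(p["R"]).tolist(),p["t"])
for t,z in(("dipper",0),("hook_seat",.092),("dipper_grip",.126),("dipper_cup",.016),("weighing_bottle",0)):
    for x in landmark_of(p,t)[:2]: print(t,x["uv"],x["confidence"],watz(p,x["uv"],z))
print(sensors.state()["clock"])
E
```

```text
[[0.0030667158843283877, 0.9999950629172858, 0.000685123887235677], [0.9558918359347216, -0.003132686538560604, 0.2937022033768245], [0.2937028996231316, -0.00024579688194549006, -0.9558967236772288]] [-0.1953 -0.5656  0.3172]
dipper [329.9, 176.1] 0.93 [0.5629 0.2049 0.    ]
hook_seat [329.5, 185.9] 0.81 [0.5532 0.2022 0.092 ]
dipper_grip [330.5, 192.5] 0.71 [0.5516 0.2026 0.126 ]
dipper_cup [326.1, 186.2] 0.73 [0.5748 0.1988 0.016 ]
weighing_bottle [384.2, 172.9] 0.97 [0.5576 0.2906 0.    ]
2.4333
```

View pics/crop0.png

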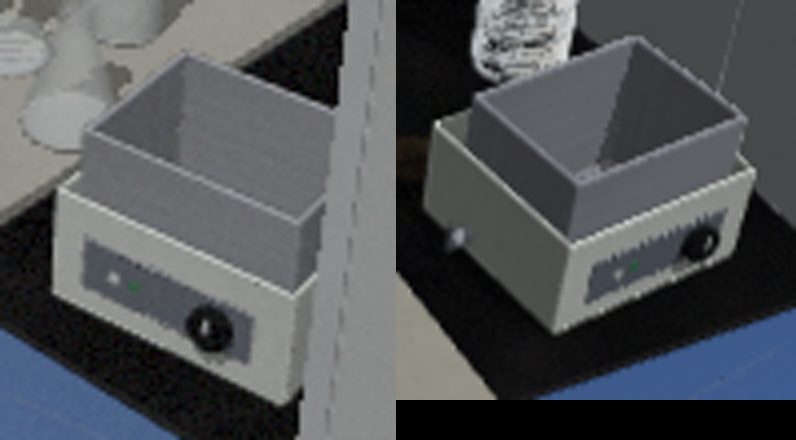

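View pics/w1.png

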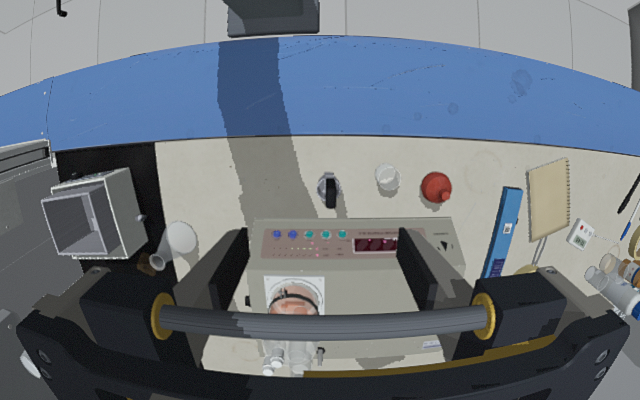

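The wrist view shows the dipper's black grip at about (331,193), with its cup around it, and the bath at left, about (95,215). I'll zoom in on both for yaw and edges.

```bash
python3 - <<'E'
from h import *
w=cv2.imread('pics/w1.png')
a=cv2.resize(w[160:230,295:365],None,fx=5.6,fy=5.6,interpolation=cv2.INTER_CUBIC);b=cv2.resize(w[150:276,36:162],(392,392),interpolation=cv2.INTER_CUBIC)
cv2.imwrite('pics/crop1.png',np.hstack([a,b]))
E
```

```text
(no output)
```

View pics/crop1.png

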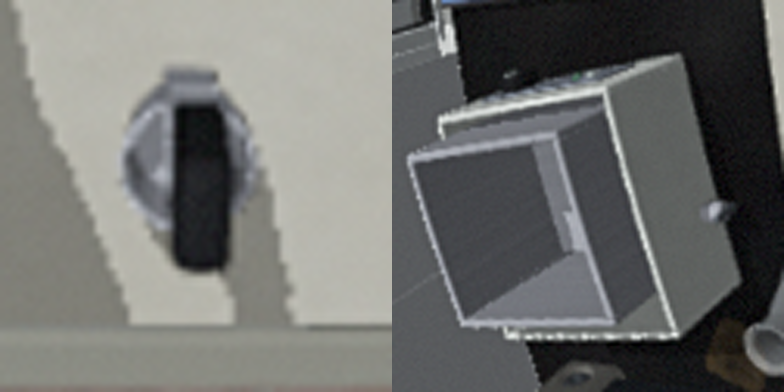

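```bash
python3 - <<'E'
from h import *
np.set_printoptions(precision=4,suppress=True)
p=dict(R=[[0.0030667158843283877, 0.9999950629172858, 0.000685123887235677], [0.9558918359347216, -0.003132686538560604, 0.2937022033768245], [0.2937028996231316, -0.00024579688194549006, -0.9558967236772288]],t=[-0.1953,-0.5656,0.3172],intrinsics=[[309.70691628693146, 0.0, 322.61513761845833], [0.0, 309.70691628693146, 194.12974346800027], [0.0, 0.0, 1.0]])
A=lambda x,y,z:watz(p,(295+x/5.6,160+y/5.6),z)
print("crown front",A(165,70,.098),A(218,70,.098))
print("grip front bottom",A(177,105,.098),A(222,105,.098),"grip back top",A(173,268,.148),A(229,268,.148))
B=lambda x,y,z:watz(p,(36+(x-392)*126/392,150+y*126/392),z)
print("pan F-",B(409,157,.118),"F+",B(557,133,.118),"B+",B(614,320,.118),"B-",B(463,325,.118))
print("house F+",B(604,90,.08),"F-",B(441,118,.08),"B+",B(677,337,.08))
p=dict(R=[[0.7033917037997283, -0.7108024416202204, 3.5281954764113794e-06], [-0.3542270326637133, -0.35053820908048483, -0.8669753014388049], [0.6162493978544528, 0.6098219846491097, -0.49835110783728054]], t=[-0.3939,  0.3518 , 1.0735], intrinsics=[[516.6322158729356, 0.0, 318.65363977797415], [0.0, 516.6322158729356, 196.560542722822], [0.0, 0.0, 1.0]])
C=lambda x,y,z:atz(p,(345+x/4.4,215+y/4.4),z)
print("scene pan F+",C(85,130,.118),"F-",C(300,222,.118),"B+",C(182,52,.118),"house F+",C(60,185,.08),"F-",C(300,288,.08),"knob",C(208,328,.04))
p=dict(R=[[-0.38817332306951563, -0.9214448882019214, -0.016148970980150088], [-0.6051601275806977, 0.26807082569768304, -0.7496127349480372], [0.6950558907337475, -0.281206953001363, -0.6616796493319151]],t= [0.3272 ,0.4414, 0.6442], intrinsics=[[413.4180925585512, 0.0, 322.44840422172626], [0.0, 413.4180925585512, 198.75921695945965], [0.0, 0.0, 1.0]])
D=lambda x,y,z:atz(p,(385+(x-396)/4,145+y/4),z)
print("side pan F+",D(577,184,.118),"F-",D(746,120,.118),"B+",D(473,95,.118),"B-",D(636,38,.118),"house F+",D(568,246,.08),"F-",D(755,170,.08),"B+",D(435,122,.08))
E
```

```text
crown front [0.5344 0.1959 0.098 ] [0.5344 0.2075 0.098 ]
grip front bottom [0.5423 0.1985 0.098 ] [0.5424 0.2085 0.098 ] grip back top [0.5627 0.1971 0.148 ] [0.5627 0.2081 0.148 ]
pan F- [ 0.5657 -0.2812  0.118 ] F+ [ 0.5528 -0.1511  0.118 ] B+ [ 0.6506 -0.1417  0.118 ] B- [ 0.666  -0.2726  0.118 ]
house F+ [ 0.5418 -0.1473  0.08  ] F- [ 0.5546 -0.2895  0.08  ] B+ [ 0.6791 -0.1333  0.08  ]
scene pan F+ [ 0.5452 -0.1697  0.118 ] F- [ 0.5606 -0.3021  0.118 ] B+ [ 0.6443 -0.159   0.118 ] house F+ [ 0.5373 -0.1604  0.08  ] F- [ 0.5575 -0.3085  0.08  ] knob [ 0.5381 -0.2668  0.04  ]
side pan F+ [ 0.5447 -0.1562  0.118 ] F- [ 0.5541 -0.2869  0.118 ] B+ [ 0.6454 -0.1455  0.118 ] B- [ 0.6552 -0.2766  0.118 ] house F+ [ 0.5332 -0.1491  0.08  ] F- [ 0.5458 -0.2978  0.08  ] B+ [ 0.6714 -0.1373  0.08  ]
```

The dipper origin is about (0.5545, 0.203) with yaw near 0, so the grasp goes at (0.5515, 0.203, 0.126). The bath's yaw is about 5.4°, and the pan sits roughly 8 mm forward of centre. Grasping now.

```bash
python3 - <<'E'
from h import *
np.set_printoptions(precision=4,suppress=True)
q=[0,0,1,0]
effector.gripper_to(0.06,40)
arm.movel([.5515,.203,.19],q,velocity=.15)
p=read_camera("wrist");save(p,"w2")
print(arm.movel([.5515,.203,.107],q,velocity=.1,stop_force=4))
s=sensors.state();print(s["clock"],s["ee_pos"],s["wrist_force"])
p=read_camera("side");save(p,"s2")
E
python3 -c "
import cv2
a=cv2.imread('pics/w2.png');b=cv2.imread('pics/s2.png')
a=cv2.resize(a[120:320,240:440],(400,400),interpolation=2);b=cv2.resize(b[190:290,240:340],(400,400),interpolation=2)
import numpy as np;cv2.imwrite('pics/c2.png',np.hstack([a,b]))"
```

```text
False
5.0 [0.552  0.2033 0.1076] [ 0.0485  0.3642 -0.4501]
```

View pics/c2.png

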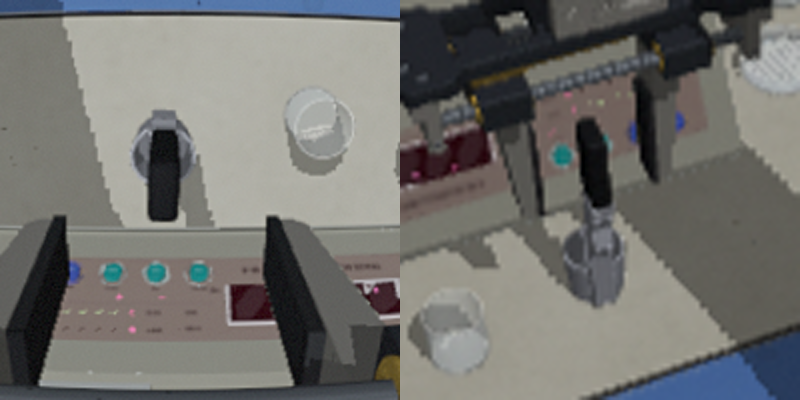

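The side view shows the grip at (592,165) in the crop, midway between the fingers, so it's centred. I'll close, lift and check.

```bash
python3 - <<'E'
from h import *
np.set_printoptions(precision=4,suppress=True)
q=[0,0,1,0]
effector.gripper_to(0.0,40)
s=sensors.state();print(s["clock"],s["finger_gap"],s["wrist_force"])
arm.movel([.5515,.203,.27],q,velocity=.15)
s=sensors.state();print(s["clock"],s["finger_gap"],s["ee_pos"],s["wrist_force"],s["wrist_torque"])
for n in("wrist","side","scene"):
    p=read_camera(n);save(p,n+"3")
    for t in("hook_seat","dipper","dipper_cup","spring_tip"):
        for x in landmark_of(p,t)[:1]:print(n,t,x["uv"],round(x["confidence"],2))
    if n=="wrist": print(p["R"].tolist(),p["t"])
print(sensors.state()["clock"])
w=cv2.imread('pics/wrist3.png')[130:330,220:420];b=cv2.imread('pics/side3.png')[150:250,240:340];c=cv2.imread('pics/scene3.png')[120:220,220:320]
cv2.imwrite('pics/c3.png',np.hstack([cv2.resize(i,(266,266),interpolation=2) if 0 else cv2.resize(i,(266,266)) for i in(w,b,c)]))
E
```

```text
5.8333 0.01180430285661688 [ 1.1538  0.5221 -0.3469]
7.0667 0.011793473672712279 [0.5509 0.2027 0.2689] [-0.3534  0.382  -1.3583] [ 0.0808 -0.0232 -0.0034]
wrist hook_seat [324.0, 235.5] 0.87
wrist dipper [320.6, 197.1] 0.67
wrist dipper_cup [320.6, 219.0] 0.71
wrist spring_tip [324.1, 205.1] 0.73
[[-7.480033845672381e-07, 0.9999997872045606, 0.0006523728039315142], [0.9564479819575248, -0.00018971403664280097, 0.29190276089472855], [0.2919028225434301, 0.0006241789960574264, -0.9564477782878487]] [-0.2024 -0.5764  0.2827]
side hook_seat [283.1, 185.2] 0.86
side dipper [282.8, 216.3] 0.97
side dipper_cup [284.8, 203.6] 0.97
side spring_tip [446.1, 179.7] 0.43
scene hook_seat [264.8, 145.0] 0.8
scene dipper [264.8, 176.0] 0.64
scene dipper_cup [275.8, 166.7] 0.91
scene spring_tip [264.0, 156.0] 0.52
7.8167
```

View pics/c3.png

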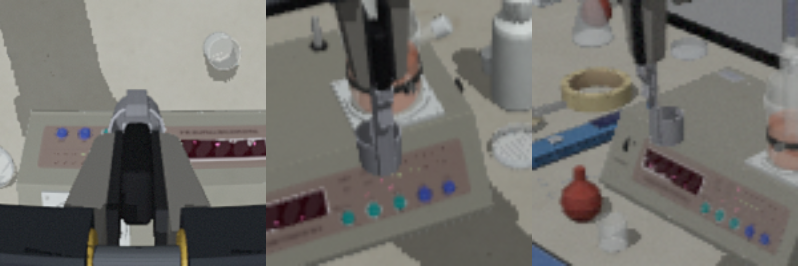

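View pics/wrist3.png

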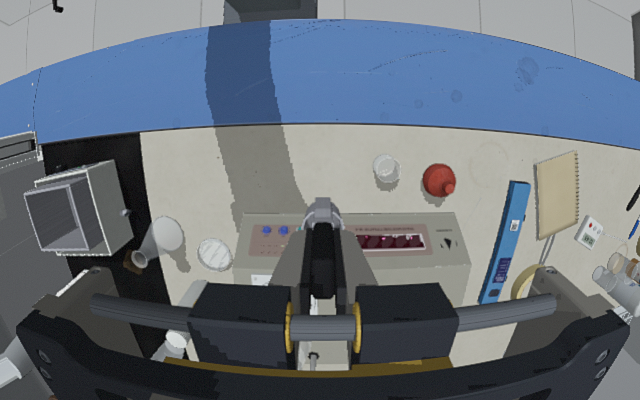

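The dipper is held upright with a gap of 11.8 mm. I'll carry it high to above the inside of the front rim, turned to the bath's yaw, and look closely there.

```bash
cat >> h.py <<'E'
def Q(deg): h=np.radians(deg)/2; return [0,-np.sin(h),np.cos(h),0]
E
python3 - <<'E'
from h import *
import pickle
np.set_printoptions(precision=4,suppress=True)
effector.gripper_to(0.0,60)
arm.movel([.578,-.205,.285],Q(5.4),velocity=.22)
arm.wait(.2)
s=sensors.state();print(s["clock"],s["finger_gap"],s["ee_pos"],s["wrist_force"],s["wrist_torque"])
P={}
for n in("wrist","side","scene"):
    p=read_camera(n);save(p,n+"4");P[n]={k:np.array(p[k]) for k in("R","t","intrinsics")}
pickle.dump(P,open("P4.pkl","wb"))
w=cv2.imread('pics/wrist4.png')[100:260,200:400];cv2.imwrite('pics/c4w.png',cv2.resize(w,(800,640)[:2],interpolation=2)[:600])
b=cv2.imread('pics/side4.png')[120:240,380:480];c=cv2.imread('pics/scene4.png')[175:295,340:440]
cv2.imwrite('pics/c4.png',np.hstack([cv2.resize(i,(400,480),interpolation=2) for i in(b,c)]))
E
```

```text
10.2417 0.011760003414631478 [ 0.5781 -0.2043  0.2851] [ 1.2476 -0.1967 -1.9734] [ 0.0677 -0.0489  0.0045]
```

View pics/c4w.png

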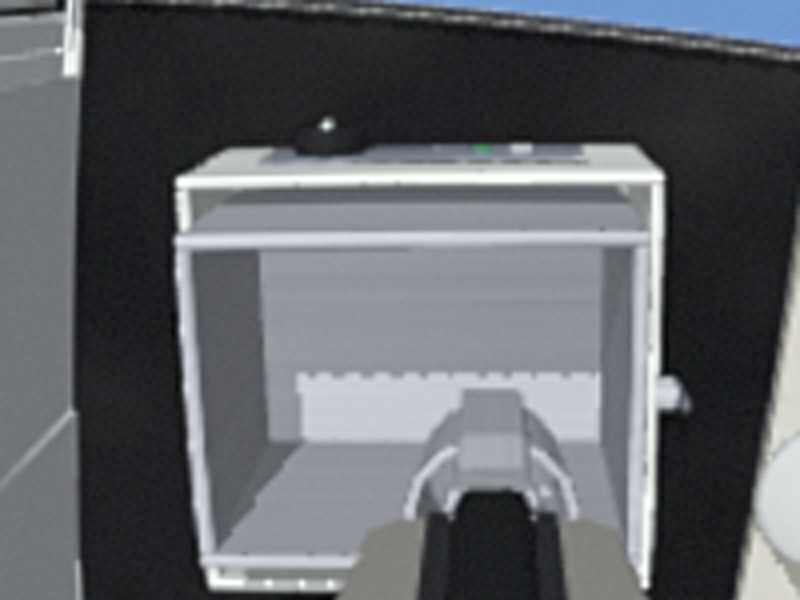

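View pics/c4.png

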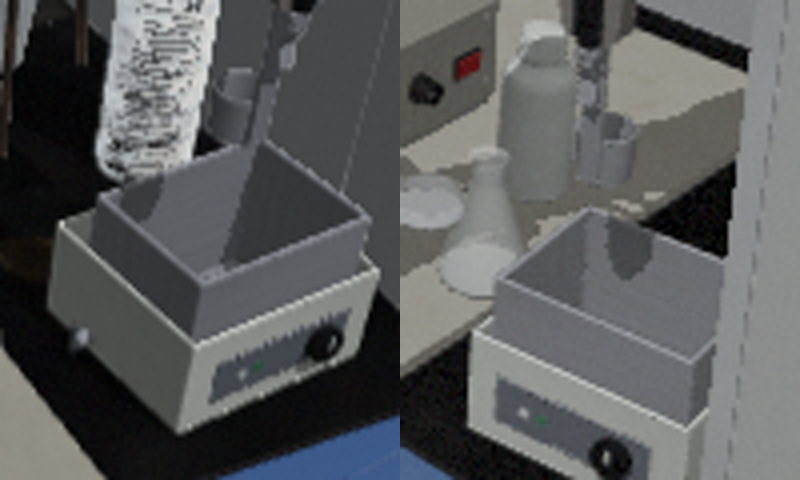

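View pics/wrist4.png

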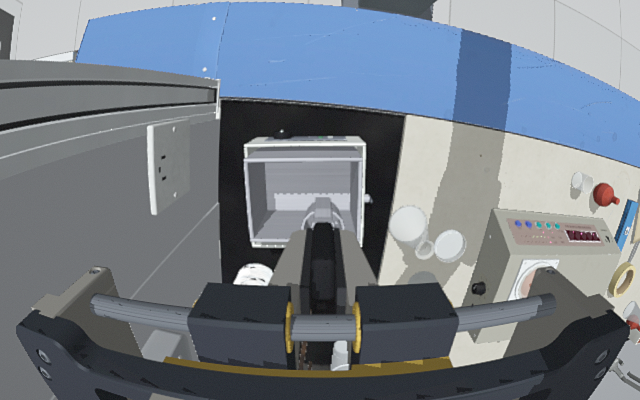

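```bash
python3 - <<'E'
from h import *
import pickle
np.set_printoptions(precision=4,suppress=True)
P=pickle.load(open("P4.pkl","rb"));p=P["wrist"]
W=lambda x,y,z:watz(p,(200+x/4,100+y/4),z)
print("panel base",W(80,200,0),W(75,400,0))
for nm,a,b in(("outer",(178,235),(648,233)),("inner",(190,248),(635,245))):
    A=W(*a,.118);B=W(*b,.118);d=B-A;print(nm,A,B,"yaw",np.degrees(np.arctan2(-d[0],d[1])))
A=W(178,184,.08);B=W(662,182,.08);d=B-A;print("house",A,B,"yaw",np.degrees(np.arctan2(-d[0],d[1])))
# dipper in hand: predicted points with offset
tcp=np.array([.5781,-.2043,.2851]);c,s=np.cos(np.radians(5.4)),np.sin(np.radians(5.4))
R=np.array([[c,-s,0],[s,c,0],[0,0,1]])
for off in(0,.003,.006):
  o=tcp+R@np.array([off,0,-.1076])
  f=lambda v:(wproj(p,o+R@(np.array(v)/1000))-[200,100])*4
  print(off,"crown front top",f((-13,-7,98)),f((-13,7,98)),"grip front bot",f((-15,0,98)),"grip front top",f((-15,0,148)),"cup rim front",f((1.5,0,32)), "cup c",f((20,18.5,32)),f((20,-18.5,32)))
E
```

```text
panel base [ 0.5795 -0.3626  0.    ] [ 0.6608 -0.3641  0.    ]
outer [ 0.5659 -0.2942  0.118 ] [ 0.5535 -0.1631  0.118 ] yaw 5.406672620273124
inner [ 0.5693 -0.2905  0.118 ] [ 0.5572 -0.1663  0.118 ] yaw 5.574346721951077
house [ 0.5576 -0.304   0.08  ] [ 0.5437 -0.1551  0.08  ] yaw 5.337281754598983
0 crown front top [448.9098 465.3725] [539.1484 465.3984] grip front bot [494.0621 453.3663] grip front top [495.8162 603.4979] cup rim front [492.597  415.9313] cup c [578.6521 497.3767] [406.2295 497.3288]
0.003 crown front top [449.1121 483.2852] [538.8695 483.3066] grip front bot [494.0237 471.4201] grip front top [495.7454 625.8672] cup rim front [492.5748 429.441 ] cup c [578.2837 510.1974] [406.5543 510.1544]
0.006 crown front top [449.3179 500.9909] [538.587  501.0077] grip front bot [493.9853 489.2693] grip front top [495.6747 647.8041] cup rim front [492.5527 442.8469] cup c [577.9121 522.9052] [406.8824 522.867 ]
```

The rim yaw comes out at 5.4–5.6°, so the tool is already aligned with it. At y=-0.205 the wall spans about x 0.5575–0.561. I'll lower the cup inside the pan with the spring tip still above the rim, then feel for the wall.

```bash
python3 - <<'E'
from h import *
np.set_printoptions(precision=4,suppress=True)
q=Q(5.45);a=np.radians(5.45);d=np.array([-np.cos(a),-np.sin(a),0])
p0=np.array([.578,-.205,.1725])
def st(m):
    s=sensors.state();print(m,round(s["clock"],2),s["finger_gap"].__round__(4),s["ee_pos"],s["wrist_force"],s["wrist_torque"]);return s
print(arm.movel(p0.tolist(),q,velocity=.12,stop_force=4))
st("low")
print(arm.movel((p0+d*.010).tolist(),q,velocity=.03,stop_force=2));arm.wait(.2)
st("mid")
print(arm.movel((p0+d*.032).tolist(),q,velocity=.012,stop_force=1.5))
st("hit");arm.wait(.2);st("hit")
for n in("wrist","side"):
    p=read_camera(n);save(p,n+"5")
w=cv2.imread('pics/wrist5.png')[120:260,240:380];b=cv2.imread('pics/side5.png')[130:230,380:480]
cv2.imwrite('pics/c5.png',np.hstack([cv2.resize(i,(400,400),interpolation=2) for i in(w,b)]))
E
```

```text
False
low 11.47 0.0116 [ 0.5786 -0.2052  0.1734] [ 0.0743 -0.0968 -1.9392] [ 0.0705 -0.0092  0.033 ]
False
mid 12.16 0.0117 [ 0.5682 -0.2059  0.1725] [-0.157  -0.4217 -2.2073] [ 0.0437 -0.0417  0.0404]
True
hit 13.03 0.0115 [ 0.5604 -0.2066  0.1721] [ 2.419   0.0219 -1.2842] [ 0.0722 -0.6845  0.0297]
hit 13.23 0.0115 [ 0.5604 -0.2065  0.1716] [3.2456 1.2324 0.135 ] [ 0.0894 -0.9845  0.0168]
```

View pics/c5.png

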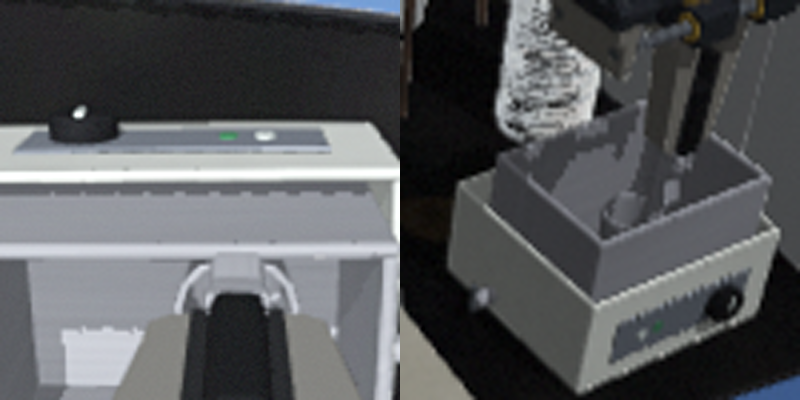

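```bash
python3 - <<'E'
from h import *
np.set_printoptions(precision=1,suppress=True)
p=read_camera("wrist");s=sensors.state();tcp=s["ee_pos"];print(s["clock"],s["wrist_force"])
c,sn=np.cos(np.radians(5.45)),np.sin(np.radians(5.45));R=np.array([[c,-sn,0],[sn,c,0],[0,0,1]])
img=p["color"][:,:,::-1].copy()
big=cv2.resize(img[140:260,260:380],(600,600),interpolation=cv2.INTER_CUBIC)
big=np.hstack([big,big[:, :200]*0])
for off,col in((.001,(0,0,255)),(.004,(0,255,0)),(.011,(255,0,0))):
  o=tcp+R@np.array([off,0,-.1076])
  f=lambda v:(wproj(p,o+R@(np.array(v)/1000))-[260,140])*5
  print(off,"crownfront",f((-13,-7,98)),"gripfrontbot",f((-15,6,98)),f((-15,-6,98)),"tip",f((-10,0,60)),"cup",f((20,18.5,32)),f((20,-18.5,32)))
  for v in [(-13,-7,98),(-13,7,98),(-15,6,98),(-15,-6,98),(-15,6,148),(-15,-6,148)]: cv2.circle(big,tuple(int(i) for i in f(v)),3,col,-1)
  for t in np.linspace(0,6.28,60): cv2.circle(big,tuple(int(i) for i in f((20+18.5*np.cos(t),18.5*np.sin(t),32))),1,col,-1)
cv2.imwrite('pics/c6.png',big)
E
```

```text
13.3833 [ 3.6 -0.3  0.1]
0.001 crownfront [261.3 389.2] gripfrontbot [366.  374.1] [269.2 374.2] tip [316.3 314.1] cup [423.1 426.9] [207.9 427. ]
0.004 crownfront [261.5 411.5] gripfrontbot [365.7 396.6] [269.4 396.6] tip [316.3 333.2] cup [422.7 442.9] [208.3 443. ]
0.011 crownfront [262.2 462.5] gripfrontbot [365. 448.] [269.9 448.1] tip [316.3 377.1] cup [421.6 479.6] [209.3 479.8]
```

View pics/c6.png

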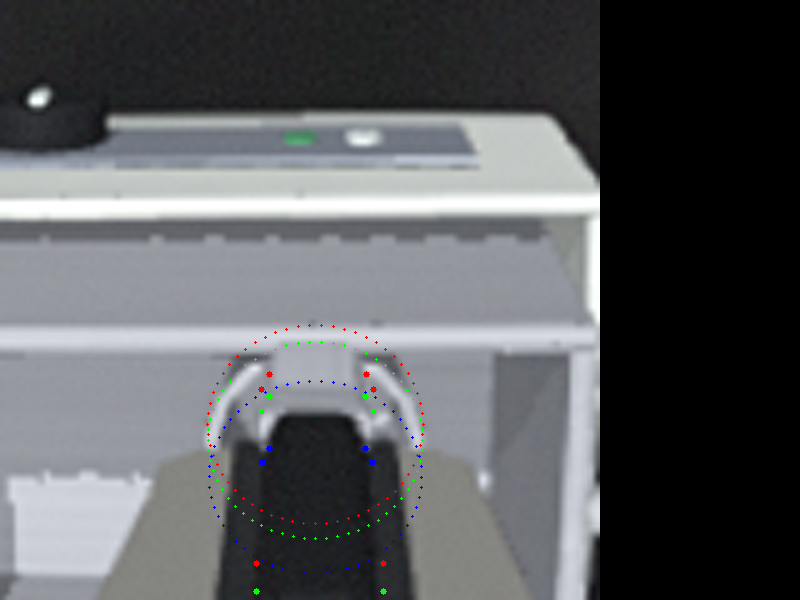

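```bash
python3 - <<'E'
from h import *
import pickle
np.set_printoptions(precision=4,suppress=True)
P={n:read_camera(n) for n in("wrist","side","scene")};p=P["wrist"];s=sensors.state();tcp=s["ee_pos"];print(s["clock"],s["wrist_force"],s["wrist_torque"],tcp)
W=lambda x,y,z:watz(p,(260+x/5,140+y/5),z)
print("outer",W(150,326,.118),"inner",W(150,352,.118),W(316,352,.118),W(316,326,.118))
for t in("hook_seat","dipper","dipper_cup","spring_tip","dipper_grip","rim_front"):
    rs=[]
    for n in P:
        r=landmark_of(P[n],t)
        if r:
            print(n,t,np.array(r[0]["uv"]),round(r[0]["confidence"],2))
            if r[0]["confidence"]>.4: rs.append((wray if n=="wrist" else ray)(P[n],r[0]["uv"]))
    if len(rs)>1: print("   tri",*tri(rs))
for n in P: save(P[n],n+"7");P[n]={k:np.array(P[n][k]) for k in("R","t","intrinsics")}
pickle.dump(P,open("P7.pkl","wb"))
b=cv2.imread('pics/side7.png')[140:220,400:480];c=cv2.imread('pics/scene7.png')[200:280,350:430]
cv2.imwrite('pics/c7.png',np.hstack([cv2.resize(i,(400,400),interpolation=cv2.INTER_CUBIC) for i in(b,c)]))
E
```

```text
13.5333 [ 4.8481  0.2685 -0.9293] [-0.0588 -1.3459  0.0209] [ 0.5603 -0.2064  0.1715]
outer [ 0.5578 -0.2322  0.118 ] inner [ 0.562  -0.2319  0.118 ] [ 0.5595 -0.2065  0.118 ] [ 0.5553 -0.2069  0.118 ]
wrist hook_seat [322.1 235.6] 0.73
side hook_seat [448.  167.6] 0.81
scene hook_seat [383.  231.8] 0.64
   tri [ 0.561  -0.2081  0.1632] [np.float64(0.001200520747228262), np.float64(0.0019933816026033377), np.float64(0.002945250815251754)]
wrist dipper [321.9 197.9] 0.8
side dipper [441.  195.6] 0.54
scene dipper [377.1 263.5] 0.56
   tri [ 0.5599 -0.2055  0.0738] [np.float64(0.003958821967135889), np.float64(0.0008940096643936), np.float64(0.004078543724248914)]
wrist dipper_cup [322.9 221. ] 0.92
side dipper_cup [429.9 206.3] 0.66
scene dipper_cup [388.6 252.8] 0.78
   tri [ 0.5932 -0.1966  0.0522] [np.float64(0.006689227980884122), np.float64(0.02913983400898958), np.float64(0.027304203366638753)]
wrist spring_tip [321.9 209.5] 0.77
side spring_tip [334.6 206.7] 0.66
scene spring_tip [376.2 246.5] 0.51
   tri [ 0.688  -0.0931 -0.0347] [np.float64(0.12882756938916992), np.float64(0.11200924936252933), np.float64(0.03041970140356165)]
wrist dipper_grip [320.3 261.4] 0.94
side dipper_grip [449.3 157.1] 0.74
scene dipper_grip [382.9 220.2] 0.62
   tri [ 0.562  -0.2068  0.1938] [np.float64(0.001407271277497891), np.float64(0.0021949990606815457), np.float64(0.0024514642994963947)]
wrist rim_front [293.4 215.9] 0.96
side rim_front [447.5 180.3] 0.69
scene rim_front [391.  251.3] 0.58
   tri [ 0.5717 -0.2282  0.1103] [np.float64(0.002565133864648541), np.float64(0.002628579458938632), np.float64(0.0037716298346416903)]
```

View pics/c7.png

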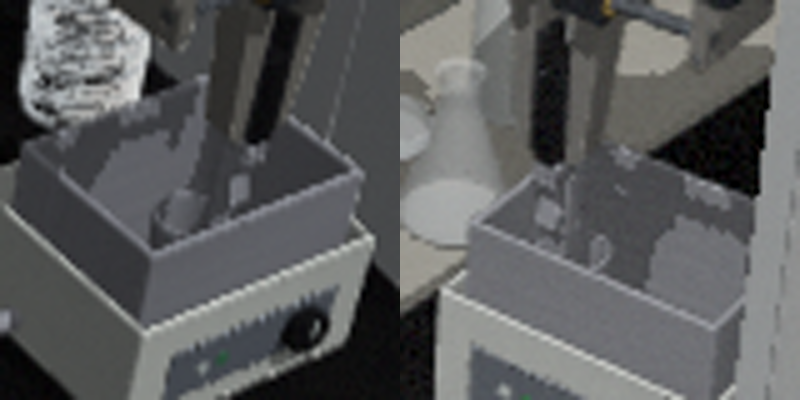

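Force crept up to 4.8 N while holding, so I'm backing off. Then I'll check for tilt and which part touched.

```bash
python3 - <<'E'
from h import *
import pickle
np.set_printoptions(precision=4,suppress=True)
q=Q(5.45);a=np.radians(5.45);d=np.array([-np.cos(a),-np.sin(a),0])
s=sensors.state();t=s["ee_pos"];
arm.movel((np.array([.5645,-.2062,.1725])).tolist(),q,velocity=.02);arm.wait(.2)
s=sensors.state();print(s["clock"],s["ee_pos"],s["wrist_force"],s["wrist_torque"],s["finger_gap"])
P={n:read_camera(n) for n in("wrist","side","scene")}
tcp=s["ee_pos"]
R=np.array([[np.cos(a),-np.sin(a),0],[np.sin(a),np.cos(a),0],[0,0,1]])
tiles=[]
for n,(x0,y0,w) in dict(wrist=(270,140,110),side=(400,140,80),scene=(350,190,80)).items():
    save(P[n],n+"8");k=400/w
    im=cv2.resize(P[n]["color"][y0:y0+w,x0:x0+w,::-1],(400,400),interpolation=cv2.INTER_CUBIC)
    for off,col in((.001,(0,0,255)),(.005,(0,255,0))):
        o=tcp+R@np.array([off,0,-.1076])
        for v in [(-10,-6,60),(-10,6,60),(-13,-7,98),(-13,7,98),(0,-7,2),(0,7,2)]+[(20+18.5*np.cos(u),18.5*np.sin(u),32) for u in np.linspace(0,6.28,24)]:
            uv=(wproj if n=="wrist" else proj)(P[n],o+R@(np.array(v)/1000))
            cv2.circle(im,tuple(int(i) for i in (uv-[x0,y0])*k),1,col,-1)
    tiles.append(im)
cv2.imwrite('pics/c8.png',np.vstack([np.hstack(tiles[:2])]));cv2.imwrite('pics/c8b.png',tiles[2])
E
```

```text
15.0417 [ 0.564  -0.2062  0.1722] [ 0.9769 -0.618  -1.4303] [ 0.0944 -0.0618  0.0032] 0.011660082304165943
```

View pics/c8.png

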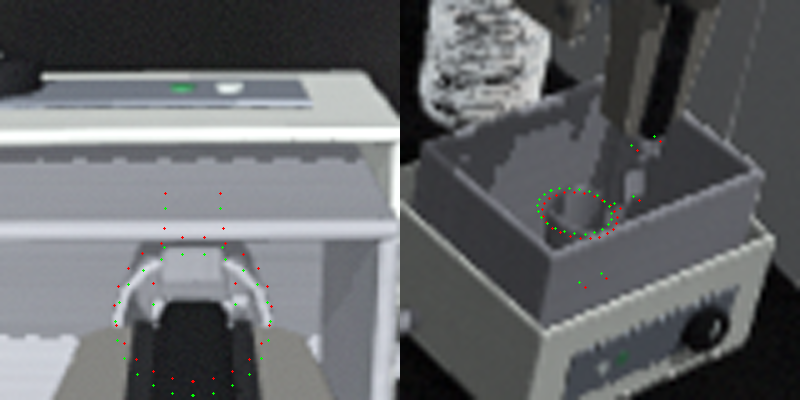

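View pics/c8b.png

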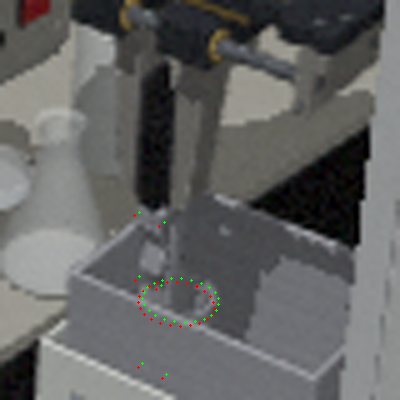

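The images put the strap about 4–6 mm from the wall at contact, which doesn't clearly say which part touched. I'll feel again 15 mm higher. If it was the strap, contact comes at the same x. If it was the leaf tip, contact will come later.

```bash
python3 - <<'E'
from h import *
np.set_printoptions(precision=4,suppress=True)
q=Q(5.45);a=np.radians(5.45);d=np.array([-np.cos(a),-np.sin(a),0])
def st(m):
    s=sensors.state();print(m,round(s["clock"],2),s["finger_gap"].__round__(4),s["ee_pos"],s["wrist_force"],s["wrist_torque"]);return s
b=np.array([.5645,-.2062,.1875])
arm.movel(b.tolist(),q,velocity=.05);arm.wait(.2);st("up")
print(arm.movel((b+d*.022).tolist(),q,velocity=.01,stop_force=1.5))
s=st("hit")
e=s["ee_pos"];arm.movel((e-d*.0007).tolist(),q,velocity=.01);st("backed")
p=read_camera("wrist");save(p,"w9");p2=read_camera("scene");save(p2,"sc9")
w=cv2.imread('pics/w9.png')[120:260,240:380];c=cv2.imread('pics/sc9.png')[190:270,350:430]
cv2.imwrite('pics/c9.png',np.hstack([cv2.resize(i,(400,400),interpolation=2) for i in(w,c)]))
E
```

```text
up 15.84 0.0115 [ 0.5643 -0.2061  0.1873] [-0.4875  0.0353 -2.588 ] [ 0.0912 -0.0297 -0.0052]
True
hit 16.66 0.0116 [ 0.5604 -0.2065  0.187 ] [ 1.9885 -0.9618 -1.6465] [ 0.0816 -0.58   -0.0006]
backed 16.99 0.0117 [ 0.5607 -0.2063  0.1866] [-0.1998  0.7931 -2.0719] [ 0.1222 -0.0809  0.0195]
```

View pics/c9.png

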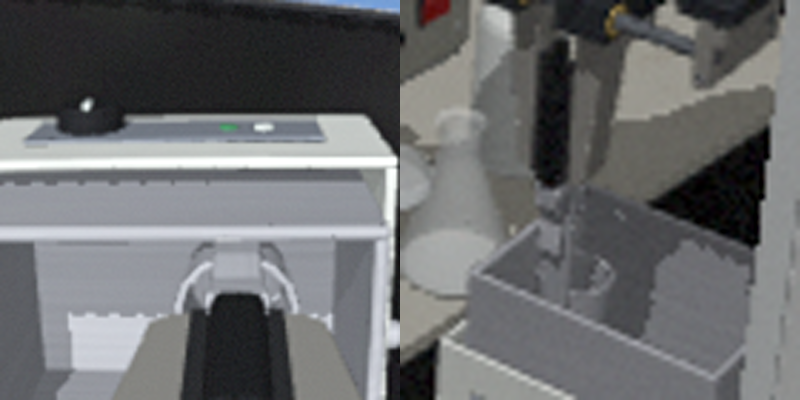

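Contact came at the same x (0.5604) at the higher level, so it's the strap lying flat on the wall. From just off contact I'll lower until the spring tip is past the rim, with a low force limit.

```bash
python3 - <<'E'
from h import *
np.set_printoptions(precision=4,suppress=True)
q=Q(5.45)
def st(m):
    s=sensors.state();print(m,round(s["clock"],2),s["finger_gap"].__round__(4),s["ee_pos"],s["wrist_force"],s["wrist_torque"]);return s
x,y=.5608,-.2063
arm.movel([x,y,.1725],q,velocity=.05);arm.wait(.15);st("pre")
print(arm.movel([x,y,.1575],q,velocity=.02,stop_force=3.5));st("tip past?")
p=read_camera("wrist");save(p,"w10");p2=read_camera("scene");save(p2,"sc10");p3=read_camera("side");save(p3,"sd10")
w=cv2.imread('pics/w10.png')[150:250,270:370];c=cv2.imread('pics/sc10.png')[200:270,350:420];b=cv2.imread('pics/sd10.png')[140:210,410:480]
cv2.imwrite('pics/c10.png',np.hstack([cv2.resize(i,(266,400),interpolation=2) if 0 else cv2.resize(i,(266,266),interpolation=cv2.INTER_CUBIC) for i in(w,c,b)]))
E
```

```text
pre 17.68 0.0113 [ 0.5606 -0.2063  0.1725] [ 0.4671 -0.4357 -1.2608] [ 0.0781 -0.0581  0.0389]
False
tip past? 18.58 0.0116 [ 0.5608 -0.2063  0.1576] [ 0.5123 -0.1193 -2.4185] [ 0.0951 -0.0298 -0.0395]
```

View pics/c10.png

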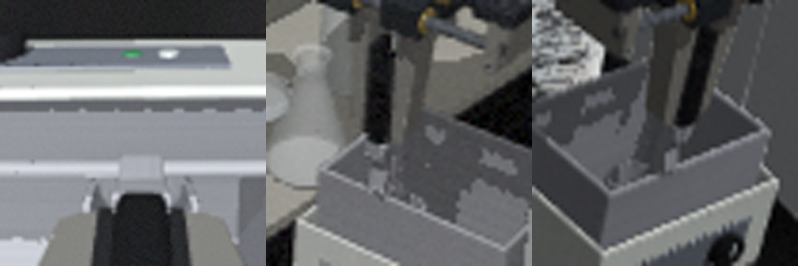

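```bash
python3 - <<'E'
import cv2,numpy as np
c=cv2.imread('pics/sc10.png')[225:265,362:402];b=cv2.imread('pics/sd10.png')[160:200,425:465]
cv2.imwrite('pics/c11.png',np.hstack([cv2.resize(i,(400,400),interpolation=cv2.INTER_CUBIC) for i in(c,b)]))
E
```

```text
(no output)
```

View pics/c11.png

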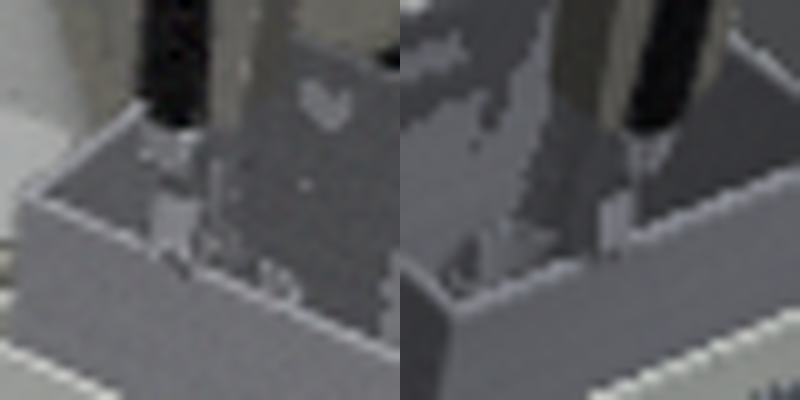

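In both views the rim's bright line is broken by the leaf's dark lower end, at (180,265) and (600,255), so the hook straddles the wall. Now pressing it home in stages.

```bash
python3 - <<'E'
from h import *
np.set_printoptions(precision=4,suppress=True)
q=Q(5.45)
def st(m):
    s=sensors.state();print(m,round(s["clock"],2),s["finger_gap"].__round__(4),s["ee_pos"],s["wrist_force"],s["wrist_torque"]);return s
x,y=.5608,-.2063
for z in(.153,.1495,.146,.142,.138):
    r=arm.movel([x,y,z],q,velocity=.02,stop_force=18);st(r)
    if r: break
E
```

```text
False 19.11 0.0115 [ 0.5607 -0.2063  0.1528] [ 0.3224 -0.841  -1.8924] [ 0.0513 -0.0237  0.0155]
False 19.43 0.0117 [ 0.5607 -0.2063  0.1493] [ 0.2478 -0.2268 -1.3944] [ 0.097  -0.0051 -0.0144]
False 19.76 0.0116 [ 0.5606 -0.2064  0.1457] [ 0.3107 -0.6622 -2.7331] [ 0.0286 -0.0337  0.0459]
False 20.11 0.0115 [ 0.5607 -0.2065  0.1418] [-0.4393 -0.9089 -2.0723] [-0.0611  0.1262  0.0422]
False 20.46 0.0117 [ 0.5607 -0.2065  0.1382] [-2.4424 -0.2428  3.4618] [0.0257 0.6259 0.0405]
```

Contact only starts near z=0.138, about 15–20 mm lower than expected. I'll look before pressing further.

```bash
python3 - <<'E'
from h import *
import pickle
np.set_printoptions(precision=4,suppress=True)
P={n:read_camera(n) for n in("wrist","side","scene")}
for n in P: save(P[n],n+"12")
s=sensors.state();print(s["clock"],s["ee_pos"],s["wrist_force"],s["wrist_torque"])
for t in("hook_seat","dipper_grip"):
    rs=[]
    for n in P:
        r=landmark_of(P[n],t)
        if r: print(n,t,r[0]["uv"],round(r[0]["confidence"],2)); rs.append((wray if n=="wrist" else ray)(P[n],r[0]["uv"]))
    if len(rs)>1: print("   tri",*tri(rs))
w=cv2.imread('pics/wrist12.png')[150:250,270:370];c=cv2.imread('pics/scene12.png')[225:265,362:402];b=cv2.imread('pics/side12.png')[155:195,425:465]
cv2.imwrite('pics/c12.png',np.hstack([cv2.resize(i,(400,400),interpolation=cv2.INTER_CUBIC) for i in(c,b)]))
cv2.imwrite('pics/c12w.png',cv2.resize(w,(600,600),interpolation=cv2.INTER_CUBIC))
E
```

```text
20.6083 [ 0.5607 -0.2065  0.1382] [-2.6126 -0.4593  4.5989] [-0.0457  0.7287  0.0349]
wrist hook_seat [320.8, 233.8] 0.87
side hook_seat [446.9, 179.2] 0.63
scene hook_seat [381.8, 242.0] 0.73
   tri [ 0.5578 -0.2086  0.1334] [np.float64(0.0002725792362668794), np.float64(0.004736198914724582), np.float64(0.004932031913384114)]
wrist dipper_grip [323.4, 258.0] 0.59
side dipper_grip [445.3, 169.0] 0.6
scene dipper_grip [380.8, 230.9] 0.57
   tri [ 0.5611 -0.2037  0.1612] [np.float64(0.0034827354504273393), np.float64(0.003120154641480045), np.float64(0.003975560700083897)]
```

View pics/c12.png

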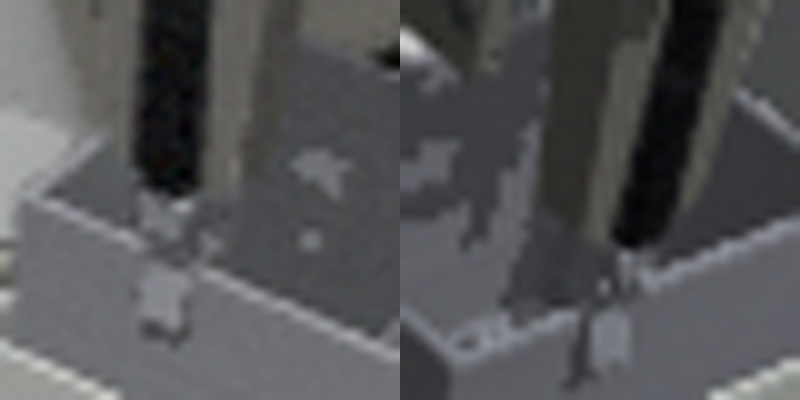

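View pics/c12w.png

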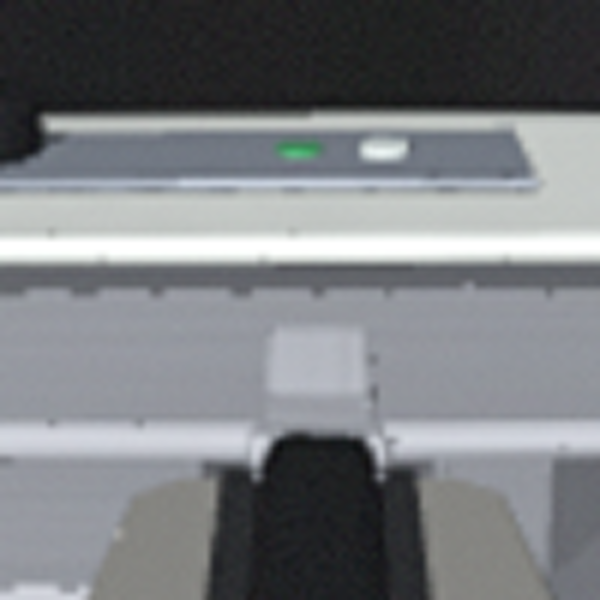

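```bash
python3 - <<'E'
from h import *
np.set_printoptions(precision=1,suppress=True)
P={n:read_camera(n) for n in("side","scene")};tcp=sensors.state()["ee_pos"];a=np.radians(5.45)
R=np.array([[np.cos(a),-np.sin(a),0],[np.sin(a),np.cos(a),0],[0,0,1]])
for n,(x0,y0) in dict(scene=(362,225),side=(425,155)).items():
  g=lambda X:(proj(P[n],X)-[x0,y0])*10
  for dz in(0,.015):
    o=tcp+R@np.array([.004,0,-.1076+dz]);f=lambda v:g(o+R@(np.array(v)/1000))
    print(n,dz,"tip",f((-9,0,60)),"bend",f((-4,0,74)),"crownfront bot",f((-13,0,92)),"top",f((-13,0,98)),"gripbot",f((-15,0,98)))
  print("  rim outer pred at", g(np.array([.556,-.207,.118])),g(np.array([.552,-.207,.118])))
E
```

```text
scene 0 tip [164.8 333.7] bend [179.7 277. ] crownfront bot [163.2 232.7] top [164.7 212. ] gripbot [160.  215.8]
scene 0.015 tip [168.4 283.2] bend [183.4 225.9] crownfront bot [166.9 180.8] top [168.3 159.8] gripbot [163.6 163.6]
  rim outer pred at [172.2 240.6] [161.6 247.6]
side 0 tip [182.8 364.1] bend [179.4 309.6] crownfront bot [217.2 273.2] top [221.7 253.9] gripbot [227.3 258.5]
side 0.015 tip [193.6 317.7] bend [190.2 262.4] crownfront bot [228.6 224.8] top [233.2 205.2] gripbot [238.8 209.7]
  rim outer pred at [202.3 278.2] [212.1 287.7]
```

The projections match the tip at zero z offset, so the hook is nearly home with about 4 mm left. Pressing on in small steps.

```bash
python3 - <<'E'
from h import *
np.set_printoptions(precision=4,suppress=True)
q=Q(5.45)
x,y=.5605,-.2063
f0=-2.0
for z in np.arange(.1370,.128,-.001):
    r=arm.movel([x,y,float(z)],q,velocity=.012,stop_force=10)
    s=sensors.state();print(r,round(s["clock"],2),s["finger_gap"].__round__(4),s["ee_pos"],s["wrist_force"],s["wrist_torque"])
    if r or s["wrist_force"][2]-f0>17 or abs(s["wrist_force"][0])>7: break
E
```

```text
False 21.26 0.0116 [ 0.5606 -0.2064  0.1369] [-2.4331 -0.9282  2.7764] [-0.1704  0.4379  0.0117]
False 21.51 0.0113 [ 0.5606 -0.2063  0.1358] [-0.9266 -1.4172  0.6265] [-0.1941  0.2529  0.0216]
False 21.76 0.0123 [ 0.5606 -0.2062  0.1348] [-0.1485 -0.7983  0.9783] [-0.0592  0.1673  0.029 ]
False 22.01 0.0119 [ 0.5606 -0.2062  0.1339] [-1.314  -0.4249  0.8807] [-0.061   0.1842  0.0372]
False 22.26 0.012 [ 0.5606 -0.2062  0.133 ] [-0.0581 -0.4487  0.9464] [0.014  0.1641 0.0576]
False 22.51 0.0113 [ 0.5606 -0.2062  0.132 ] [-1.655   0.256   1.4691] [0.0749 0.1846 0.0041]
False 22.76 0.0116 [ 0.5606 -0.2062  0.1309] [-0.5938 -0.1578  2.1228] [0.0438 0.1264 0.0067]
False 23.01 0.0117 [ 0.5606 -0.2063  0.1299] [0.3899 0.1393 1.4306] [0.0713 0.0277 0.0154]
False 23.26 0.0116 [ 0.5606 -0.2063  0.129 ] [-0.0508  0.0298  1.9462] [0.0184 0.0355 0.059 ]
False 23.51 0.0116 [ 0.5606 -0.2063  0.128 ] [ 0.1747 -0.1994  2.1525] [-0.0331 -0.0108  0.0307]
```

The bend has gone over and it's sliding at 3–4 N, lower than I predicted. I'll look at how far the crown is from the rim, and whether it has slipped in the grip.

```bash
python3 - <<'E'
from h import *
P={n:read_camera(n) for n in("wrist","side","scene")}
for n in P: save(P[n],n+"13")
s=sensors.state();print(s["clock"],s["ee_pos"],s["wrist_force"])
w=cv2.imread('pics/wrist13.png')[150:250,270:370];c=cv2.imread('pics/scene13.png')[225:265,362:402];b=cv2.imread('pics/side13.png')[155:195,425:465]
cv2.imwrite('pics/c13.png',np.hstack([cv2.resize(i,(400,400),interpolation=cv2.INTER_CUBIC) for i in(c,b)]))
cv2.imwrite('pics/c13w.png',cv2.resize(w,(600,600),interpolation=cv2.INTER_CUBIC))
E
```

```text
23.6583 [ 0.5605938  -0.2063295   0.12796506] [-0.45996273 -0.29997011  2.1398758 ]
```

View pics/c13.png

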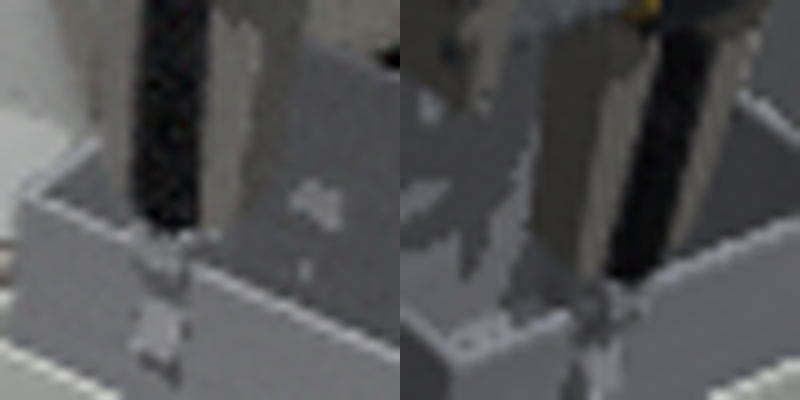

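View pics/c13w.png

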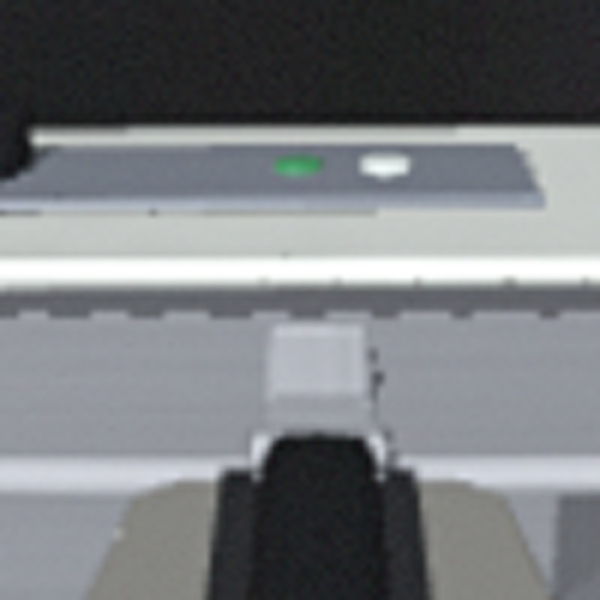

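Leaf and crown kept their place in the wrist view, so nothing has slipped and the hook is sliding down. I'll continue until the force rises.

```bash
python3 - <<'E'
from h import *
np.set_printoptions(precision=4,suppress=True)
q=Q(5.45)
x,y=.5606,-.2063
for z in np.arange(.1268,.116,-.0012):
    r=arm.movel([x,y,float(z)],q,velocity=.012,stop_force=8)
    s=sensors.state();print(r,round(s["clock"],2),s["finger_gap"].__round__(4),s["ee_pos"],s["wrist_force"],s["wrist_torque"])
    if r or s["wrist_force"][2]>9: break
P={n:read_camera(n) for n in("wrist","side","scene")}
for n in P: save(P[n],n+"14")
s=sensors.state();print(s["clock"],s["ee_pos"],s["wrist_force"])
w=cv2.imread('pics/wrist14.png')[150:250,270:370];c=cv2.imread('pics/scene14.png')[225:265,362:402];b=cv2.imread('pics/side14.png')[155:195,425:465]
cv2.imwrite('pics/c14.png',np.hstack([cv2.resize(i,(400,400),interpolation=cv2.INTER_CUBIC) for i in(c,b)]))
cv2.imwrite('pics/c14w.png',cv2.resize(w,(600,600),interpolation=cv2.INTER_CUBIC))
E
```

```text
False 23.91 0.0118 [ 0.5606 -0.2063  0.1267] [-0.0747 -0.2684  1.905 ] [-0.0293 -0.011   0.0105]
False 24.16 0.0118 [ 0.5606 -0.2063  0.1255] [ 0.4912 -0.2793  3.0363] [-0.0409 -0.041   0.0306]
False 24.41 0.0114 [ 0.5606 -0.2063  0.1242] [-0.4819 -0.2462  1.9553] [-0.0784 -0.0663  0.006 ]
False 24.66 0.0118 [ 0.5606 -0.2063  0.1231] [-0.1911 -0.4622  2.202 ] [-0.0592 -0.0552  0.0594]
False 24.91 0.0115 [ 0.5606 -0.2063  0.1219] [1.3305 0.3467 1.849 ] [-0.0238 -0.0535 -0.0135]
False 25.16 0.0118 [ 0.5606 -0.2063  0.1209] [-0.2709 -0.8721  4.3645] [0.0618 0.0265 0.017 ]
False 25.41 0.0114 [ 0.5607 -0.2063  0.1208] [-2.9983  1.5933 10.8436] [ 0.2862  0.7558 -0.016 ]
25.5583 [ 0.5607 -0.2063  0.1208] [-2.1101  0.9211 11.0016]
```

View pics/c14.png

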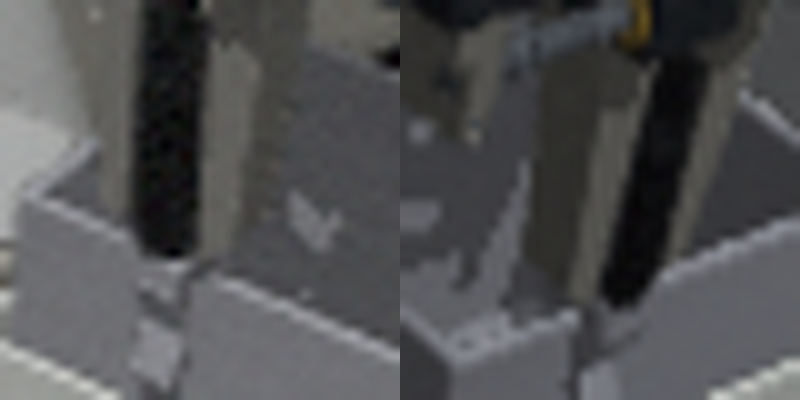

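View pics/c14w.png

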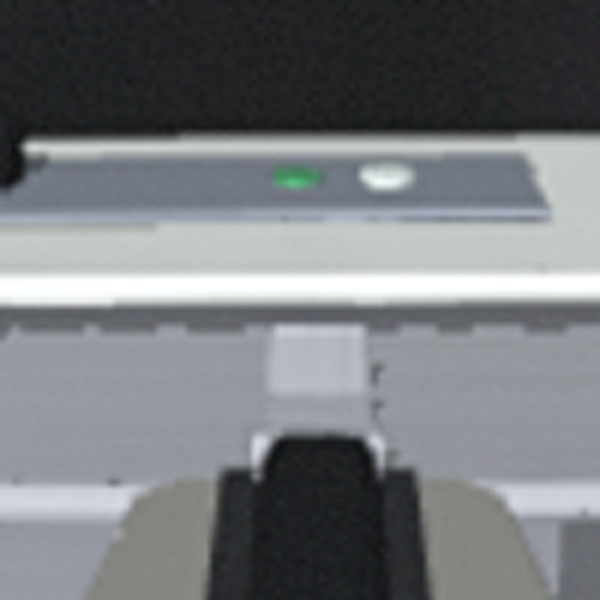

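The force rose steeply at z=0.1208, to about 13 N net. That's 17 mm below where the bend popped over, against 18 mm expected, so the crown bears on the rim. Unloading, letting go and backing out upward.

```bash
python3 - <<'E'
from h import *
np.set_printoptions(precision=4,suppress=True)
q=Q(5.45)
x,y=.5606,-.2063
arm.movel([x,y,.1207],q,velocity=.01)
s=sensors.state();print(s["clock"],s["ee_pos"],s["wrist_force"])
effector.gripper_to(.05);s=sensors.state();print(s["clock"],s["finger_gap"],s["wrist_force"])
arm.movel([x,y,.24],q,velocity=.12)
P={n:read_camera(n) for n in("wrist","side","scene")}
for n in P: save(P[n],n+"15")
s=sensors.state();print(s["clock"],s["ee_pos"],s["wrist_force"])
w=cv2.imread('pics/wrist15.png')[130:250,260:380];c=cv2.imread('pics/scene15.png')[210:270,350:410];b=cv2.imread('pics/side15.png')[145:205,415:475]
cv2.imwrite('pics/c15.png',np.hstack([cv2.resize(i,(400,400),interpolation=cv2.INTER_CUBIC) for i in(c,b)]))
cv2.imwrite('pics/c15w.png',cv2.resize(w,(600,600),interpolation=cv2.INTER_CUBIC))
E
```

```text
25.8167 [ 0.5607 -0.2063  0.1209] [-0.7618 -0.012   5.381 ]
26.525 0.05014704436098057 [-0.5699  0.0043 -0.052 ]
27.8167 [ 0.5602 -0.2061  0.2391] [-0.5452  0.0685 -0.1378]
```

View pics/c15.png

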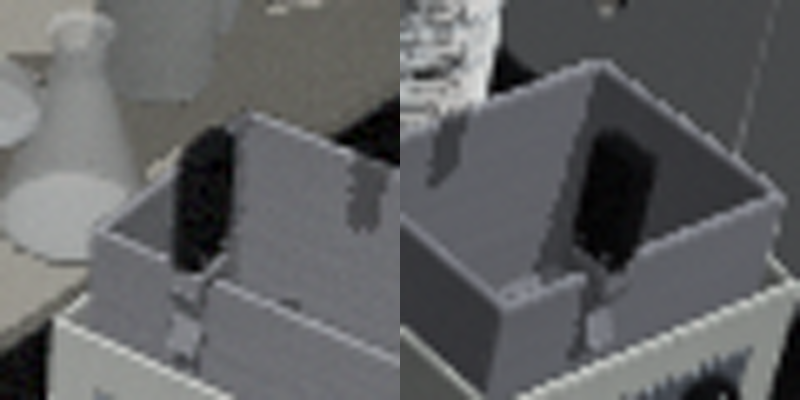

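View pics/c15w.png

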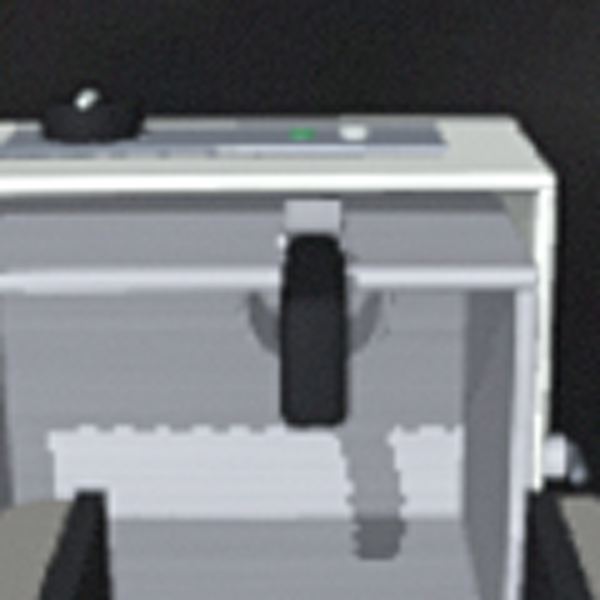

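```bash
python3 - <<'E'
from h import *
np.set_printoptions(precision=4,suppress=True)
P={n:read_camera(n) for n in("scene","side")}
print("grip top",tri([ray(P["scene"],(381.2,229.2)),ray(P["side"],(449,164.8))]))
# compare: rim at dipper: hook bottom of black
print("grip bottom",tri([ray(P["scene"],(350+200*.15,210+270*.15)),ray(P["side"],(415+205*.15,145+270*.15))]))
w1=cv2.imread('pics/side0.png');print(sensors.state()["clock"])
for t in("weighing_bottle","white_bottle","pipette_bulb","petri_dish","flask"):
    r=landmark_of(P["scene"],t)
    if r: print(t,atz(P["scene"],r[0]["uv"],0),r[0]["confidence"])
workorder.sign_off()
E
```

```text
grip top (array([ 0.5577, -0.2068,  0.1728]), [np.float64(0.0009237904573495226), np.float64(0.0009237904573493918)])
grip bottom (array([ 0.5554, -0.2086,  0.1125]), [np.float64(0.002404238252380884), np.float64(0.0024042382523807586)])
27.9167
weighing_bottle [0.5631 0.3047 0.    ] 0.66
white_bottle [ 0.7993 -0.0031  0.    ] 0.97
pipette_bulb [0.5794 0.3855 0.    ] 0.57
petri_dish [0.7003 0.0359 0.    ] 0.53
flask [ 0.6702 -0.0411  0.    ] 0.68
the job is handed in; nothing more can be done
```

The dipper hangs by its spring hook on the front rim of the rinse bath, released and with the gripper clear above it. I handed the job in at about 28 s of the 46 s limit.

**How it went:** I gripped the dipper across its grip and carried it upright. I lowered the cup inside the pan and felt for the wall twice, at two heights, with contact at the same x both times. The contact limit was 1.5 N, but during the first hold the side force crept up to about 5 N before I backed off. Then I lowered the hook over the wall. The bend went over at about 7 N and the hook slid on at about 4 N. At TCP z = 0.121 the force rose steeply to about 13 N, where I stopped and let go.

**Last checks:**
- The final pictures show the spring leaf outside the wall, the cup inside and the dipper upright.
- The top of the grip measured z = 0.173, against 0.174 expected when fully seated. The bottom of the grip measured 0.1125 against an expected 0.124, from a poor sighting.
- There was no force on the tool after release, and the pictures showed no slip or tilt in the grip during pressing.

**What disagreed:**
- Before contact, the pictures put the strap 4–6 mm short of the wall, so I trusted the feel.
- The bend and the final stop came about 13 mm lower than my grasp height predicted. The distance between them was 17 mm, against the specified 18 mm.
- I ran the bystander check in the same script as the hand-in, so I saw it only afterwards. It differed from the start by 8–14 mm for four of the five things. The petri dish read about 10 cm off (confidence 0.53). The arm was not near any of them and no unexpected forces showed, so I take these as detection error, but I did not confirm that.

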